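# Tip the scrap bin back onto its base and push its lip up to the light box

### The job

The small blue scrap bin beside the light box has been left standing on its back end. Push its top over with your fingers so that it lands on its base with its mouth up, then push it along the bench until its low front lip is flush against the near long side of the light box, ready for scraps to be swept in. Only push the bin, gently, with the fingertips or the outside of the fingers: do not pinch it or lift it off the bench; leave the jar, the bottle and the brush alone and finish clear of everything.

Things in the scene. Friction and masses are not known exactly. Their poses are not given: they have to be found in the camera images.
- bin: blue plastic bin, 0.2-0.4 kg: base 160 long, 110 wide; back wall 80 high, front lip 45. Starts stood on its back wall, 160 tall. Origin: middle of the edge between base and back wall, on the bench before and after tipping. Own z: along the base, back wall to lip (up at first, level once tipped). Own x: square to the base, out of the mouth (level, towards the robot, at first; up once tipped)
- lip_a (a point): top corner of the bin's front lip at own +y, outer face: 45 from the base, 160 from the back wall's outer face. At first the lip is the top of the bin. To right the bin the top is pushed towards minus own x; it balances at a lean of about 20 to 25 degrees and past that drops onto its base by itself
- lip_b (a point): the same corner at own -y (the bin's width, 110). All the bin's walls are 4 mm thick; its side walls are 80 high over the 100 mm next to the back wall, then slope down to the lip. The bin slides easily on the bench (a few newtons)
- lightbox: light box fixed to the bench, 360 long x 220 deep x 50 high, aluminium frame with a white top on which bits of glass lie. Origin: middle of the foot of its near long side, at bench height. Own x: level, at right angles to that side, pointing away from the robot side into the box; own y: along that side (it reaches 180 either way); z up
- jar: bystander: amber glass jar, 68 across, 85 high, upright; origin at the centre of its underside
- flux_bottle: bystander: white plastic bottle, 56 across, 150 high, upright; origin at the centre of its underside
- brush: bystander: hand brush, 200 long, lying on top of the light box along its near side; origin at the middle of its underside
Mind the look-alikes: they are no part of the job. Several things have the shape of the bin; the one meant has the colours described above.

How it is judged:
By the outcome, as a careful person would: the job done as asked, in the order asked, and still so for the second after the job is handed in, with the robot touching nothing.
It also fails if it takes over 53 s, if anything falls off the work surface, if the arm or the gripper's body presses on something with over 40 N, if the wrist force passes 120 N, or if a joint passes its speed limit or range.

### The arm

A 7-joint arm with a two-finger parallel gripper is mounted at the origin on the work surface. World frame = base frame: x ahead of the robot, y to its left, z up, the work surface at z = 0. Lengths are in m, angles in rad, forces in N, time in s.
With the tool pointing down it reaches from about 0.425 to 0.925 m from the base axis. Payload 6.8 kg.
Tool frame: the origin (TCP) lies where the fingers leave the gripper's body, on its centre line; the fingertips stand 73 mm ahead of it and the grasp point (between the pads) lies 54 mm ahead of it; z points along the fingers, y is the direction in which the jaws open and shut (so a half turn about z gives the same grasp; the last joint's range is limited). The gripper opens to 85 mm and grips with 20 to 120 N. Pads are 22 mm wide; open, the fingers measure 114 mm over their backs; the gripper's body (76 mm by 85 mm) begins 54 mm behind the grasp point. The pads swing forward as they close: fully open they stand 13 mm farther back than shut.
Start: joints at [1.168, 0.477, 0.022, 1.555, -0.011, 1.109, -0.083], TCP at [0.196, -0.646, 0.304] pointing down, gripper open.
Joint ranges: [-2.96, 2.96], [-0.34, 2.1], [-1.41, 1.46], [0.24, 2.44], [-1.37, 4.51], [0.17, 1.92], [-2.96, 2.96]. Speed limits (rad/s): [2.39, 2.39, 3.14, 3.14, 3.14, 3.14, 3.14].

### API

Orientations are given as a rotation vector (axis times angle).
In Python, from bench import r gives the robot as it stands.
- The arm moves only by the shell command python3 -m handwheel 'ROWS' [FORCE]. ROWS is JSON, a list that holds one entry, the list of rows, each a list of 7 numbers: the shift along the world's x, y, z in m, then the turn, a rotation vector about the world's x, y, z in rad, then the finger opening in m, from 0 to 0.0854. A call has 1 to 10 rows; each row shifts and turns the commanded pose from where the row before left it; what a row does not reach is not made up. A row lasts 1/12 s, in which the tool goes at most 41.7 mm and 7.16 degrees, less where a joint would pass 70% of its speed; a pose out of reach is approached as far as the arm can. A call is refused whole if a number of a shift passes 0.0417 or a number of a turn 0.125, either way. A call with a gripper value outside its range is refused whole. The fingers move at their own pace and stop on an object; FORCE is the grip in N (left out, the last holds). Time passes only in rows, so rows that do not move let the fingers close. It gives the time, the measured TCP pose, the force and the opening at its end, in the units of the state.
- r.get_obs(): the state, without advancing time (a new reading comes with each control period).
- r.grab_frame(name): name is "side" or "top" or "wrist"; returns (picture, depth): 400x640x3 uint8, red, green, blue; 400x640 float32, m along the optical axis (not along the pixel's ray), 0 where there is no reading.
- r.get_calibration(name): a dict with "vertical_fov" (degrees; the focal length in pixels is half the picture's height over the tangent of half this angle, whatever the lens; pixels are square), "cx", "cy" (the principal point, pixels), "R" (3x3) and "t" (3): a world point X has camera coordinates R X + t; the wrist camera has in their place "T_tool_cam" (4x4, takes a point from camera to tool coordinates, whose origin is the TCP and whose axes are the flange's). Camera axes: x right, y down, z forward; pixel columns grow to the right and rows downward; lengths in m; the calibration is good to about 2 mm. A picture is of the moment at which its call begins: read the wrist's pose just before it. get_calibration takes no time and is no camera call.
- r.hand_in(): hands the job in, once; it reports no verdict.
Trained networks look in the newest picture that a camera, given by its name, has taken for a name from the list of things; names that differ only in an ending like _2 or _b are one class to them, and where a whole thing is asked for, a point or a joint stands for the part that bears it (a point fixed in the world has none). Each returns a list of dicts, best first, with "p" (0 to 1); they miss things now and then, are a little off and sometimes report something else, mostly with a low value. They report only what shows in the picture. A call takes as long as a camera call. They do not tell look-alikes from the thing itself.
- r.masks_of(label, camera): "pixels" (400x640 bool, what is visible of it) and "at" ([column, row] in pixels, amid what is visible of it).
The state is a dict: "clock": time; "joints": joint angles; "qvel": joint speeds; "tau": joint torques, N m; "tcp_pos": TCP position; "orientation": TCP orientation; "contact_force": force on the tool from outside, world axes, zero at the start; "moment": the same for the moment, N m; "grip_width": finger opening in m.
Only numpy, scipy, OpenCV 4.12 (cv2) and the standard library are available. Lean on these libraries where they do the work, as an engineer would, in place of code of your own. Each camera call takes 0.05 s, during which the arm holds its last target.

## Working session

There is one attempt and no reset: what is moved stays moved. The work goes in short steps, Python scripts to look and compute and a shell command to move; the robot and the scene stay as the last step left them, time stands still between calls to the robot, and variables do not carry over. Pictures are saved under pics/ and viewed, and the job is handed in when it is done.

```bash
ls; mkdir -p pics; cat > h.py <<'E'
import numpy as np,cv2
from bench import r
def K(name):
    c=r.get_calibration(name); f=200/np.tan(np.radians(c['vertical_fov'])/2); return c,f
def world(name,dep):
    c,f=K(name); v,u=np.mgrid[0:400,0:640]
    P=np.stack([(u-c['cx'])/f*dep,(v-c['cy'])/f*dep,dep],-1)
    if 'R' in c: W=(P-np.array(c['t']))@np.array(c['R'])
    return W
def proj(name,X):
    c,f=K(name); p=np.array(c['R'])@np.array(X)+np.array(c['t']); return p[:2]/p[2]*f+[c['cx'],c['cy']]
def shot(name,fn):
    im,d=r.grab_frame(name); cv2.imwrite('pics/'+fn,im[...,::-1]); return im,d
E
python3 - <<'E'
from h import *
o=r.get_obs(); print(o)
for n in('top','side'):
    im,d=shot(n,n+'0.png'); c=r.get_calibration(n); print(n,c); np.save(n+'0.npy',d)
    for l in('bin','lightbox','jar','flux_bottle','brush'):
        for m in r.masks_of(l,n):
            W=world(n,d)[m['pixels']&(d>0)]
            print(l,round(m['p'],2),m['at'],m['pixels'].sum(),np.percentile(W,[2,50,98],axis=0).round(3).tolist() if len(W) else '')
E
```

```text
pics
{'clock': 0.0, 'joints': array([ 1.16790237,  0.47780148,  0.02231225,  1.55644632, -0.01147803,
        1.10932734, -0.08307775]), 'qvel': array([ 9.51417871e-04,  1.14049157e-03, -4.25848035e-04, -2.46081987e-03,
       -2.08625017e-04,  4.64480136e-05, -1.84357702e-05]), 'tau': array([-3.28936358e-05, -5.96455264e+01,  1.60788640e+00, -2.81197089e+01,
        1.25393926e-02,  9.43131658e-03,  8.30722584e-07]), 'tcp_pos': array([ 0.19598664, -0.64543504,  0.30292632]), 'orientation': array([-3.10572149e+00, -4.61242204e-01,  6.51825640e-04]), 'contact_force': array([-0.26642105, -0.03719537,  0.11863713]), 'moment': array([ 0.00577085, -0.05247423, -0.06843685]), 'grip_width': 0.08554706763192083}
top {'vertical_fov': 52.83012483312225, 'cx': 322.14649448982027, 'cy': 203.75398870632225, 'R': array([[ 0.01711794, -0.99984042, -0.00510966],
       [-0.98195771, -0.01584878, -0.18843533],
       [ 0.18832428,  0.00824309, -0.98207231]]), 't': array([0.02722624, 0.54472977, 0.8485831 ])}
bin 0.89 [242.8, 324.9] 3233 [[0.237, 0.144, 0.001], [0.285, 0.187, 0.103], [0.344, 0.221, 0.
[... 1217 characters left out ...]
in 0.82 [196.0, 218.4] 4344 [[0.235, 0.143, 0.003], [0.292, 0.204, 0.064], [0.343, 0.224, 0.163]]
bin 0.8 [276.6, 205.9] 3238 [[0.408, 0.09, 0.005], [0.452, 0.105, 0.099], [0.49, 0.21, 0.163]]
bin 0.64 [297.0, 286.7] 4179 [[0.344, -0.121, 0.009], [0.392, -0.085, 0.124], [0.448, -0.04, 0.164]]
lightbox 0.86 [432.4, 208.4] 10461 [[0.67, -0.139, 0.01], [0.797, -0.004, 0.051], [0.934, 0.214, 0.056]]
jar 0.72 [374.8, 279.9] 1394 [[0.529, -0.138, 0.008], [0.55, -0.119, 0.068], [0.587, -0.081, 0.088]]
flux_bottle 0.96 [319.5, 139.3] 918 [[0.641, 0.296, 0.007], [0.66, 0.308, 0.078], [0.689, 0.333, 0.152]]
brush 0.74 [391.0, 165.0] 717 [[0.75, 0.04, 0.058], [0.77, 0.146, 0.069], [0.802, 0.23, 0.073]]
```

View pics/top0.png

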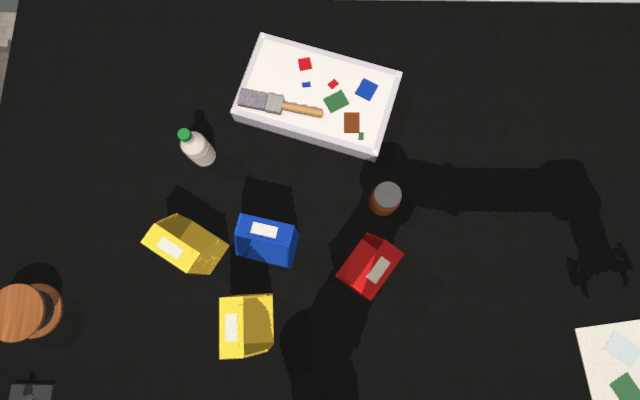

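View pics/side0.png

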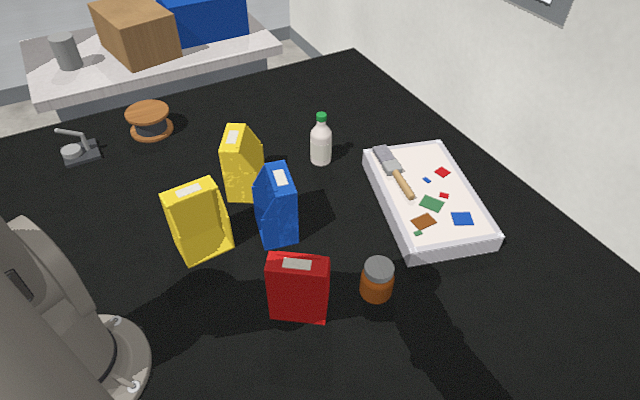

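```bash
python3 - <<'E'
from h import *
im=cv2.imread('pics/top0.png'); a=cv2.resize(im[170:330,170:330],None,fx=3.5,fy=3.5,interpolation=cv2.INTER_CUBIC); cv2.imwrite('pics/crop0.png',a)
for n in('top','side'):
    d=np.load(n+'0.npy'); im=cv2.imread(f'pics/{n}0.png')[...,::-1].astype(int); W=world(n,d)
    blue=(im[...,2]>im[...,0]+40)&(d>0)&(W[...,0]<0.6)&(W[...,0]>.3)&(W[...,1]>0)&(W[...,1]<.25)
    white=(im.min(-1)>120)&(W[...,2]>.14)&(W[...,0]>.38)&(W[...,0]<.52)&(W[...,1]>.07)&(W[...,1]<.23)
    T=W[(blue|white)&(W[...,2]>.155)&(W[...,2]<.17)][:,:2].astype(np.float32)
    print(n,len(T),cv2.minAreaRect(T),cv2.boxPoints(cv2.minAreaRect(T)).round(4).tolist())
    B=W[blue]; 
    for z in (.02,.05,.08,.11,.14):
        s=B[abs(B[:,2]-z)<.012]; 
        if len(s)>20: print(z,len(s),cv2.boxPoints(cv2.minAreaRect(s[:,:2].astype(np.float32))).round(3).tolist())
    L=W[(d>0)&(W[...,2]>.042)&(W[...,2]<.058)&(W[...,0]>.6)&(W[...,1]<.27)][:,:2].astype(np.float32)
    print('LB',cv2.minAreaRect(L),cv2.boxPoints(cv2.minAreaRect(L)).round(4).tolist())
E
```

```text
top 1318 ((0.4690019488334656, 0.14738449454307556), (0.11013181507587433, 0.04903537407517433), 77.8134536743164) [[0.4334000051021576, 0.09870000183582306], [0.4812999963760376, 0.08839999884366989], [0.5045999884605408, 0.19599999487400055], [0.45669999718666077, 0.20640000700950623]]
0.02 78 [[0.40400001406669617, 0.10499999672174454], [0.47999998927116394, 0.08799999952316284], [0.5019999742507935, 0.19300000369548798], [0.4269999861717224, 0.20900000631809235]]
0.05 83 [[0.40299999713897705, 0.10499999672174454], [0.47999998927116394, 0.08799999952316284], [0.503000020980835, 0.1940000057220459], [0.4259999990463257, 0.210999995470047]]
0.08 85 [[0.40400001406669617, 0.10400000214576721], [0.4790000021457672, 0.08900000154972076], [0.5, 0.1940000057220459], [0.42500001192092896, 0.20999999344348907]]
0.11 107 [[0.40299999713897705, 0.10499999672174454], [0.4790000021457672, 0.08799999952316284], [0.5019999742507935, 0.19599999487400055], [0.4259999990463257, 0.21199999749660492]]
0.14 83 [[0.4180000126361847, 0.10199999809265137], [0.4790000021457672, 0.08799999952316284], [0.5
[... 1140 characters left out ...]
9989271164], [0.42800000309944153, 0.2160000056028366]]
0.11 404 [[0.40299999713897705, 0.10400000214576721], [0.47999998927116394, 0.08799999952316284], [0.503000020980835, 0.19699999690055847], [0.4259999990463257, 0.21400000154972076]]
0.14 297 [[0.4189999997615814, 0.0989999994635582], [0.47999998927116394, 0.0860000029206276], [0.5040000081062317, 0.19699999690055847], [0.4429999887943268, 0.210999995470047]]
LB ((1.1381864547729492, 0.05849705636501312), (0.9634720683097839, 0.4082457721233368), 0.8590574264526367) [[0.6534000039100647, 0.25540000200271606], [0.659600019454956, -0.15279999375343323], [1.6229000091552734, -0.13840000331401825], [1.6167999505996704, 0.26980000734329224]]
```

View pics/crop0.png

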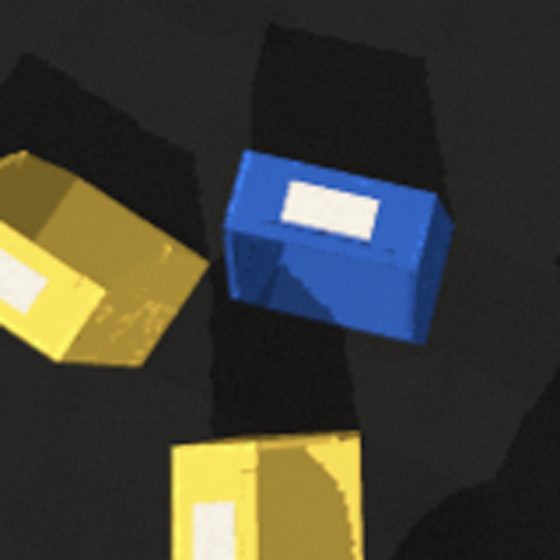

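Candidates (top picture): the blue bin at (264,241), yellow at (185,244) and (243,325), red at (365,265). Only (264,241) is blue, and the crop confirms it: white label on the upturned lip face, mouth towards the robot. Its measured size, 110 x 77 x 162, also fits. Next I swing over high with the fingers closing.

```bash
python3 -m handwheel '[[[0.0264,0.0246,0,0,0,-0.0506,0],[0.0264,0.0246,0,0,0,-0.0506,0],[0.0264,0.0246,0,0,0,-0.0506,0],[0.0264,0.0246,0,0,0,-0.0506,0],[0.0264,0.0246,0,0,0,-0.0506,0],[0.0264,0.0246,0,0,0,-0.0506,0],[0.0264,0.0246,0,0,0,-0.0506,0],[0.0264,0.0246,0,0,0,-0.0506,0],[0.0264,0.0246,0,0,0,-0.0506,0],[0.0264,0.0246,0,0,0,-0.0506,0]]]'
```

```text
clock: 1.43
tcp_pos: [0.4612, -0.3986, 0.3042]
orientation: [3.123, -0.335, 0.001]
contact_force: [0.6, -0.4, -0.4]
grip_width: 0.0003
```

```bash
python3 -c "
from bench import r
import numpy as np
o=r.get_obs();print(o['clock'],o['joints'].round(3),o['tcp_pos'],o['orientation'],o['grip_width'])"
```

```text
1.4333 [ 0.605  0.369  0.007  1.719 -0.003  1.053 -1.172] [ 0.4612145  -0.39856434  0.30419585] [ 3.12332959e+00 -3.35160317e-01  6.70816871e-04] 0.00029282722120726134
```

```bash
python3 -m handwheel '[[[0.006,0.036,0,0,0,0,0],[0.006,0.036,0,0,0,0,0],[0.006,0.036,0,0,0,0,0],[0.006,0.036,0,0,0,0,0],[0.006,0.036,0,0,0,0,0],[0.006,0.036,0,0,0,0,0],[0.006,0.036,0,0,0,0,0],[0.006,0.036,0,0,0,0,0],[0.006,0.036,0,0,0,0,0]]]'; python3 -m handwheel '[[[-0.014,0.033,0,0,0,0,0],[-0.014,0.033,0,0,0,0,0],[-0.014,0.033,0,0,0,0,0],[-0.014,0.033,0,0,0,0,0],[-0.014,0.033,0,0,0,0,0],[-0.014,0.033,0,0,0,0,0],[-0.014,0.033,0,0,0,0,0],[0,0,0,0,0,0,0]]]'
```

```text
clock: 2.18
tcp_pos: [0.5142, -0.0742, 0.3043]
orientation: [3.124, -0.331, 0.001]
contact_force: [-0.2, -0.3, -0.1]
grip_width: 0.0
clock: 2.85
tcp_pos: [0.4134, 0.1615, 0.3046]
orientation: [-3.123, 0.316, -0.001]
contact_force: [-0.0, -0.4, 0.3]
grip_width: -0.0001
```

```bash
python3 -m handwheel '[[[0,-0.002,-0.025,0,0,0,0],[0,0,-0.025,0,0,0,0],[0,0,-0.025,0,0,0,0],[0,0,-0.013,0,0,0,0],[0,0,0,0,0,0,0]]]'; python3 - <<'E'
from h import *
shot('side','side1.png'); im,d=shot('top','top1.png')
E
```

```text
clock: 3.27
tcp_pos: [0.4147, 0.1522, 0.2135]
orientation: [3.122, -0.331, -0.007]
contact_force: [-0.5, 0.3, 0.2]
grip_width: 0.0001
```

View pics/side1.png

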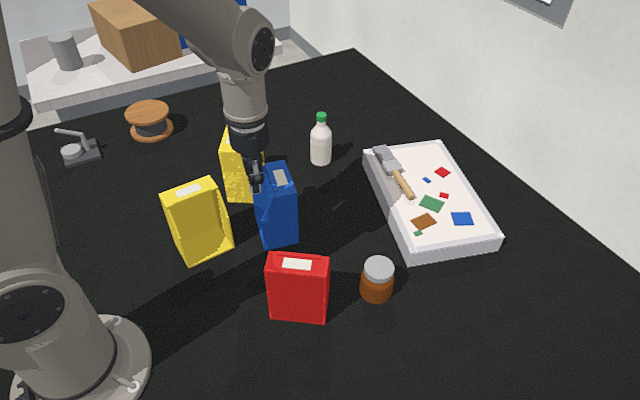

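The side picture shows the closed fingers at about (258,170), just in front of the blue bin's lip and clear of the yellow one. Pushing slowly now.

```bash
python3 -m handwheel '[[[0.006,0.002,0,0,0,0,0],[0.006,0.000,0,0,0,0,0],[0.006,-0.0012,0,0,0,0,0],[0.006,-0.0012,0,0,0,0,0],[0.006,-0.0012,0,0,0,0,0],[0.006,-0.0012,0,0,0,0,0],[0.006,-0.0012,0,0,0,0,0],[0.006,-0.0012,0,0,0,0,0]]]'; python3 - <<'E'
from h import *
shot('side','side2.png')
E
```

```text
clock: 4.03
tcp_pos: [0.4648, 0.1476, 0.2159]
orientation: [3.124, -0.332, -0.0]
contact_force: [-0.7, 0.4, -1.1]
grip_width: -0.0002
```

View pics/side2.png

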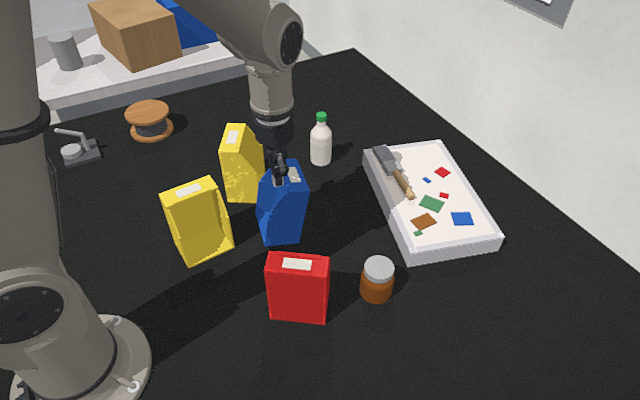

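The bin is leaning about its base edge without sliding (base still near (280,240)). Continuing.

```bash
python3 -m handwheel '[[[0.006,-0.0012,0,0,0,0,0],[0.006,-0.0012,0,0,0,0,0],[0.006,-0.0012,0,0,0,0,0],[0.006,-0.0012,0,0,0,0,0],[0.006,-0.0012,0,0,0,0,0],[0.004,-0.0008,0,0,0,0,0],[0,0,0,0,0,0,0],[0,0,0,0,0,0,0]]]'; python3 - <<'E'
from h import *
shot('side','side3.png')
E
```

```text
clock: 4.75
tcp_pos: [0.4982, 0.1411, 0.2158]
orientation: [3.124, -0.331, -0.0]
contact_force: [-0.3, -0.3, -0.5]
grip_width: -0.0
```

View pics/side3.png

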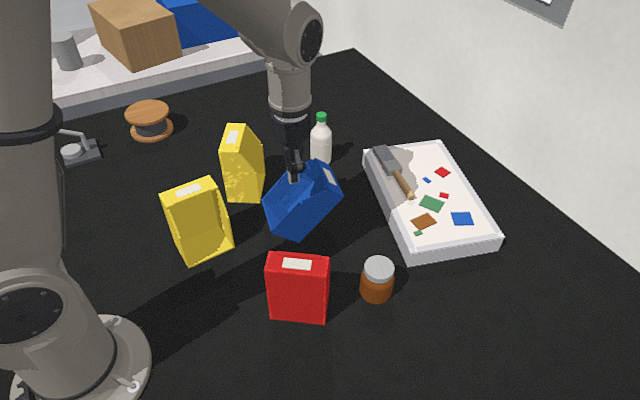

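The bin is about 40° over; either it is falling or it is resting against a finger. I'll wait a moment and look again.

```bash
python3 -m handwheel '[[[0,0,0,0,0,0,0],[0,0,0,0,0,0,0],[0,0,0,0,0,0,0],[0,0,0,0,0,0,0]]]'; python3 - <<'E'
from h import *
shot('side','side4.png')
E
```

```text
clock: 5.13
tcp_pos: [0.498, 0.1412, 0.216]
orientation: [3.124, -0.331, 0.0]
contact_force: [0.3, -0.1, 0.2]
grip_width: -0.0002
```

View pics/side4.png

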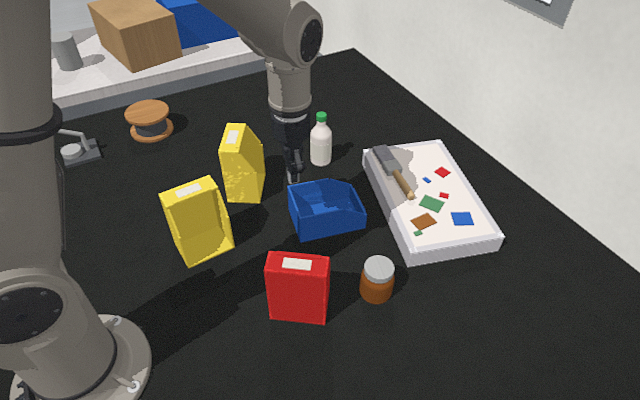

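The bin has landed upright, on its base with mouth up. I'll back off and measure its pose.

```bash
python3 -m handwheel '[[[-0.017,0.0035,0.005,0,0,0,0],[-0.017,0.0035,0.005,0,0,0,0],[-0.017,0.0035,0,0,0,0,0],[-0.017,0.0035,0,0,0,0,0],[0,0,0,0,0,0,0]]]'; cat > meas.py <<'E'
from h import *
import sys
k=sys.argv[1]
def LBline():
    pass
for n in('top','side'):
    im,d=shot(n,n+k+'.png'); W=world(n,d); im=im.astype(int)
    blue=(im[...,2]>im[...,0]+35)&(im[...,2]>im[...,1]+15)&(d>0)&(W[...,0]<0.76)&(W[...,0]>.3)&(W[...,1]>-.05)&(W[...,1]<.26)&(W[...,2]<.1)
    m=blue.astype(np.uint8); nn,lab,st,_=cv2.connectedComponentsWithStats(m); j=1+np.argmax(st[1:,4]); B=W[lab==j]
    print(n,len(B),'zmax',B[:,2].max().round(3))
    for lo,hi in((0.005,.1),(.01,.04),(.04,.05),(.072,.09)):
        s=B[(B[:,2]>lo)&(B[:,2]<hi)]
        if len(s)<20: continue
        rc=cv2.minAreaRect(s[:,:2].astype(np.float32)); print((lo,hi),len(s),np.round(rc[0],4),np.round(rc[1],4),round(rc[2],1),cv2.boxPoints(rc).round(3).tolist())
    L=W[(d>0)&(W[...,2]>.042)&(W[...,2]<.058)&(W[...,0]>.64)&(W[...,0]<1)&(W[...,1]<.27)&(W[...,1]>-.2)&(im.min(-1)>110)][:,:2].astype(np.float32)
    rc=cv2.minAreaRect(L); print('LB',np.round(rc[0],4),np.round(rc[1],4),round(rc[2],1),cv2.boxPoints(rc).round(4).tolist())
E
python3 meas.py 5
```

```text
clock: 5.6
tcp_pos: [0.4271, 0.1557, 0.2258]
orientation: [3.124, -0.327, -0.003]
contact_force: [-0.8, -0.4, -0.2]
grip_width: -0.0
top 3704 zmax 0.084
(0.005, 0.1) 1843 [0.5752 0.1245] [0.1109 0.1625] 77.8 [[0.48399999737739563, 0.08699999749660492], [0.6430000066757202, 0.05299999937415123], [0.6660000085830688, 0.16200000047683716], [0.5070000290870667, 0.19599999487400055]]
(0.01, 0.04) 430 [0.5734 0.1231] [0.1071 0.1591] 78.0 [[0.48399999737739563, 0.08699999749660492], [0.6399999856948853, 0.05400000140070915], [0.6620000004768372, 0.1589999943971634], [0.5070000290870667, 0.19200000166893005]]
(0.04, 0.05) 233 [0.5752 0.124 ] [0.1097 0.1623] 77.9 [[0.48399999737739563, 0.08699999749660492], [0.6430000066757202, 0.05299999937415123], [0.6660000085830688, 0.16099999845027924], [0.5070000290870667, 0.19499999284744263]]
(0.072, 0.09) 298 [0.5512 0.1297] [0.1106 0.1137] 78.2 [[0.48399999737739563, 0.08699999749660492], [0.5960000157356262, 0.06400000303983688], [0.6179999709129333, 0.1720000058412552], [0.5070000290870667, 0.19499999284744263]]
LB [0.8151 0.0534] [0.3606 0.223 ] 
[... 620 characters left out ...]
2124634, 0.19699999690055847]]
(0.04, 0.05) 496 [0.5759 0.1245] [0.1126 0.1636] 77.9 [[0.48399999737739563, 0.08699999749660492], [0.6439999938011169, 0.052000001072883606], [0.6679999828338623, 0.16200000047683716], [0.5080000162124634, 0.19699999690055847]]
(0.072, 0.09) 463 [0.5531 0.1309] [0.114  0.1171] 78.5 [[0.48399999737739563, 0.08699999749660492], [0.5989999771118164, 0.06300000101327896], [0.621999979019165, 0.17499999701976776], [0.5070000290870667, 0.1979999989271164]]
LB [0.8162 0.0541] [0.3644 0.2249] 73.4 [[0.6564000248908997, -0.08839999884366989], [0.8719000220298767, -0.1526000052690506], [0.9761000275611877, 0.19660000503063202], [0.7605999708175659, 0.26080000400543213]]
```

View pics/top5.png

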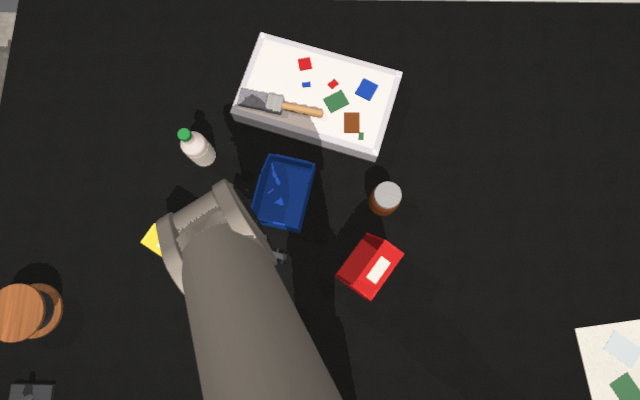

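Top picture: the bin now lies at (285,193) with its lip towards the light box and the jar and bottle clear. The lip corners are 54 and 62 mm from the box face, and the bin must turn about 4.3° clockwise. I'll open the fingers to 60 mm as a two-point pusher, turn the tool square to the box face, and lower it behind the back wall.

```bash
python3 -m handwheel '[[[0,0.004,0,0,0,-0.04,0.06],[0,0,0,0,0,-0.0375,0.06],[0,0,-0.02,0,0,0,0.06],[0,0,-0.02,0,0,0,0.06],[0,0,-0.02,0,0,0,0.06],[0,0,-0.02,0,0,0,0.06],[0,0,-0.02,0,0,0,0.06],[0,0,-0.015,0,0,0,0.06],[0,0,0,0,0,0,0.06],[0,0,0,0,0,0,0.06]]]'; python3 - <<'E'
from h import *
shot('side','side6.png'); shot('wrist','wrist6.png')
E
```

```text
clock: 6.53
tcp_pos: [0.4306, 0.1589, 0.1104]
orientation: [3.108, -0.453, -0.002]
contact_force: [-0.3, -1.0, 0.5]
grip_width: 0.0603
```

View pics/side6.png

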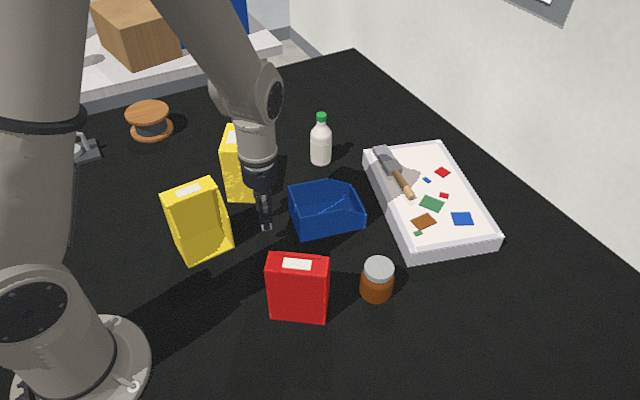

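View pics/wrist6.png

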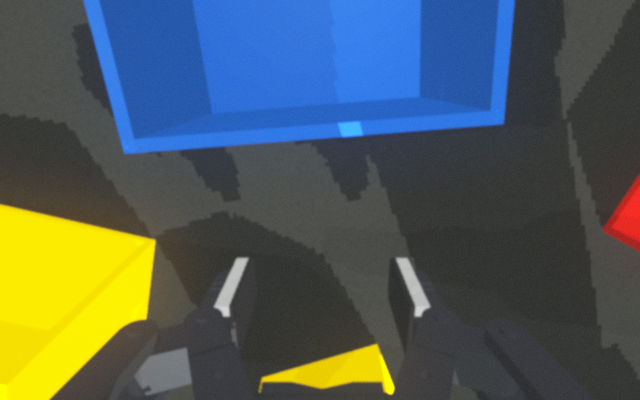

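Fingers sit behind the back wall, centred on it and clear of both yellow bins. Pushing along the box normal.

```bash
python3 -m handwheel '[[[0.0115,-0.0034,0,0,0,0,0.06],[0.0115,-0.0034,0,0,0,0,0.06],[0.0115,-0.0034,0,0,0,0,0.06],[0.0057,-0.0017,0,0,0,0,0.06],[0.0048,-0.0014,0,0,0,0,0.06],[0.0048,-0.0014,0,0,0,0,0.06],[0.0048,-0.0014,0,0,0,0,0.06],[0.0048,-0.0014,0,0,0,0,0.06],[0.0048,-0.0014,0,0,0,0,0.06],[0.0048,-0.0014,0,0,0,0,0.06]]]';  python3 -m handwheel '[[[0.0048,-0.0014,0,0,0,0,0.06],[0.0048,-0.0014,0,0,0,0,0.06],[0.0048,-0.0014,0,0,0,0,0.06],[0.0029,-0.0008,0,0,0,0,0.06],[0,0,0,0,0,0,0.06]]]';python3 meas.py 7
```

```text
clock: 7.47
tcp_pos: [0.4992, 0.1389, 0.1108]
orientation: [3.109, -0.451, -0.001]
contact_force: [-0.9, 0.6, 0.7]
grip_width: 0.0601
clock: 7.88
tcp_pos: [0.5174, 0.1333, 0.1109]
orientation: [-3.109, 0.453, -0.001]
contact_force: [-0.2, -0.1, 0.1]
grip_width: 0.0601
top 1578 zmax 0.084
(0.005, 0.1) 806 [0.6277 0.1023] [0.1105 0.1188] 73.5 [[0.5550000071525574, 0.06599999964237213], [0.6690000295639038, 0.03200000151991844], [0.699999988079071, 0.1379999965429306], [0.5860000252723694, 0.1720000058412552]]
(0.01, 0.04) 228 [0.628  0.1001] [0.1071 0.1071] 73.9 [[0.5619999766349792, 0.06400000303983688], [0.6650000214576721, 0.03400000184774399], [0.6940000057220459, 0.13699999451637268], [0.5910000205039978, 0.16599999368190765]]
(0.04, 0.05) 177 [0.632 0.101] [0.1101 0.1099] 73.5 [[0.5640000104904175, 0.06400000303983688], [0.6690000295639038, 0.032999999821186066], [0.699999988079071, 0.1379999965429306], [0.5950000286102295, 0.16899999976158142]]
(0.072, 0.09) 64 [0.5893 0.0586] [0.0041 0.07  ] 73.4 [[0.5550000071525574, 0.06700000166893005], [0.621999979019165, 0.0469999983906745
[... 745 characters left out ...]
000295639038, 0.1860000044107437]]
(0.04, 0.05) 473 [0.6069 0.1092] [0.1139 0.1629] 73.1 [[0.5120000243186951, 0.07800000160932541], [0.6679999828338623, 0.03099999949336052], [0.7009999752044678, 0.14000000059604645], [0.5460000038146973, 0.18700000643730164]]
(0.072, 0.09) 343 [0.5853 0.1157] [0.117  0.1139] 71.4 [[0.5130000114440918, 0.07800000160932541], [0.6209999918937683, 0.041999999433755875], [0.6579999923706055, 0.15299999713897705], [0.550000011920929, 0.1889999955892563]]
LB [0.8157 0.0544] [0.367  0.2231] 73.5 [[0.6567000150680542, -0.08990000188350677], [0.8705999851226807, -0.15309999883174896], [0.9746000170707703, 0.1987999975681305], [0.760699987411499, 0.2619999945163727]]
```

View pics/side7.png

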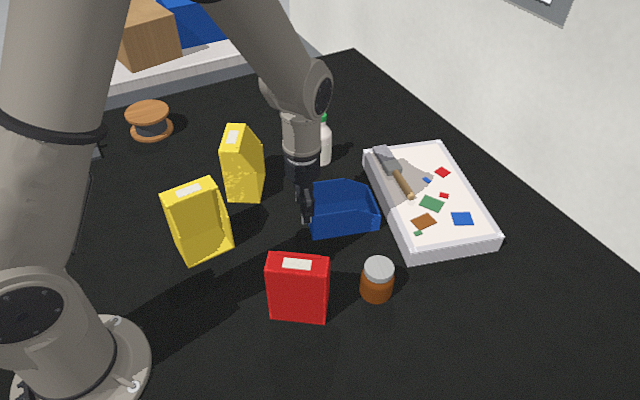

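The bin is now parallel to the box face, with both lip corners about 23 mm off. Push 19 mm, then creep while watching the force.

```bash
python3 -m handwheel '[[[0.0048,-0.0014,0,0,0,0,0.06],[0.0048,-0.0014,0,0,0,0,0.06],[0.0048,-0.0014,0,0,0,0,0.06],[0.0038,-0.0011,0,0,0,0,0.06],[0,0,0,0,0,0,0.06]]]'; for i in 1; do python3 -m handwheel '[[[0.0019,-0.0006,0,0,0,0,0.06],[0,0,0,0,0,0,0.06]]]';  python3 -m handwheel '[[[0.0014,-0.0004,0,0,0,0,0.06],[0,0,0,0,0,0,0.06]]]'; done; python3 meas.py 8
```

```text
clock: 8.4
tcp_pos: [0.5358, 0.128, 0.111]
orientation: [-3.108, 0.454, -0.002]
contact_force: [-0.1, -0.2, 0.5]
grip_width: 0.0604
clock: 8.57
tcp_pos: [0.5369, 0.1278, 0.111]
orientation: [-3.109, 0.452, -0.0]
contact_force: [-0.9, 0.4, 0.7]
grip_width: 0.0598
clock: 8.73
tcp_pos: [0.5379, 0.1275, 0.1109]
orientation: [3.109, -0.452, -0.0]
contact_force: [-0.9, 0.4, 0.5]
grip_width: 0.0599
top 1250 zmax 0.083
(0.005, 0.1) 685 [0.6719 0.0672] [0.1472 0.0779] 34.5 [[0.5889999866485596, 0.057999998331069946], [0.6330000162124634, -0.007000000216066837], [0.7549999952316284, 0.07699999958276749], [0.7099999785423279, 0.14100000262260437]]
(0.01, 0.04) 219 [0.6738 0.0679] [0.1391 0.0696] 37.0 [[0.597000002861023, 0.05400000140070915], [0.6389999985694885, -0.0020000000949949026], [0.75, 0.0820000022649765], [0.7080000042915344, 0.1379999965429306]]
(0.04, 0.05) 148 [0.6737 0.0665] [0.1454 0.0746] 34.8 [[0.5929999947547913, 0.0560000017285347], [0.6349999904632568, -0.006000000052154064], [0.7549999952316284, 0.07699999958276749], [0.7120000123977661, 0.13899999856948853]]
(0.072, 0.09) 
[... 867 characters left out ...]
00104904175, 0.18000000715255737]]
(0.04, 0.05) 447 [0.6281 0.1026] [0.1131 0.165 ] 72.9 [[0.5329999923706055, 0.0729999989271164], [0.6899999976158142, 0.024000000208616257], [0.7239999771118164, 0.13199999928474426], [0.5659999847412109, 0.1809999942779541]]
(0.072, 0.09) 331 [0.6052 0.1107] [0.1167 0.1139] 72.0 [[0.5329999923706055, 0.0729999989271164], [0.640999972820282, 0.03799999877810478], [0.6769999861717224, 0.14900000393390656], [0.5690000057220459, 0.18400000035762787]]
LB [0.8158 0.0541] [0.3653 0.2232] 73.6 [[0.6571000218391418, -0.08959999680519104], [0.8712999820709229, -0.1526000052690506], [0.9745000004768372, 0.19779999554157257], [0.7602999806404114, 0.26080000400543213]]
```

```bash
S='python3 -m handwheel'; python3 -m handwheel '[[[0.0014,-0.0004,0,0,0,0,0.06],[0,0,0,0,0,0,0.06]]]' | sed -n '2p;4p'; python3 -m handwheel '[[[0.0014,-0.0004,0,0,0,0,0.06],[0,0,0,0,0,0,0.06]]]'| sed -n '2p;4p'; python3 -m handwheel '[[[0.001,-0.0003,0,0,0,0,0.06],[0,0,0,0,0,0,0.06]]]'| sed -n '2p;4p'
```

```text
tcp_pos: [0.5394, 0.1271, 0.1109]
contact_force: [-0.3, -0.0, 0.9]
tcp_pos: [0.5409, 0.1267, 0.1109]
contact_force: [-0.8, 0.9, 0.6]
tcp_pos: [0.5419, 0.1263, 0.1109]
contact_force: [-0.9, 0.4, -0.2]
```

```bash
python3 -m handwheel '[[[0.001,-0.0003,0,0,0,0,0.06],[0,0,0,0,0,0,0.06]]]' | sed -n '2p;4p'; python3 -m handwheel '[[[0.001,-0.0003,0,0,0,0,0.06],[0,0,0,0,0,0,0.06]]]'| sed -n '2p;4p'; python3 - <<'E'
from h import *
im,d=shot('top','top9.png'); cv2.imwrite('pics/top9c.png',cv2.resize(im[80:220,220:400,::-1],None,fx=4,fy=4,interpolation=cv2.INTER_CUBIC))
im,d=shot('side','side9.png'); cv2.imwrite('pics/side9c.png',cv2.resize(im[140:270,290:440,::-1],None,fx=4,fy=4,interpolation=cv2.INTER_CUBIC))
E
```

```text
tcp_pos: [0.5429, 0.126, 0.1109]
contact_force: [-0.4, 1.3, -1.0]
tcp_pos: [0.5435, 0.1259, 0.1109]
contact_force: [-2.5, 0.7, 1.6]
```

View pics/top9c.png

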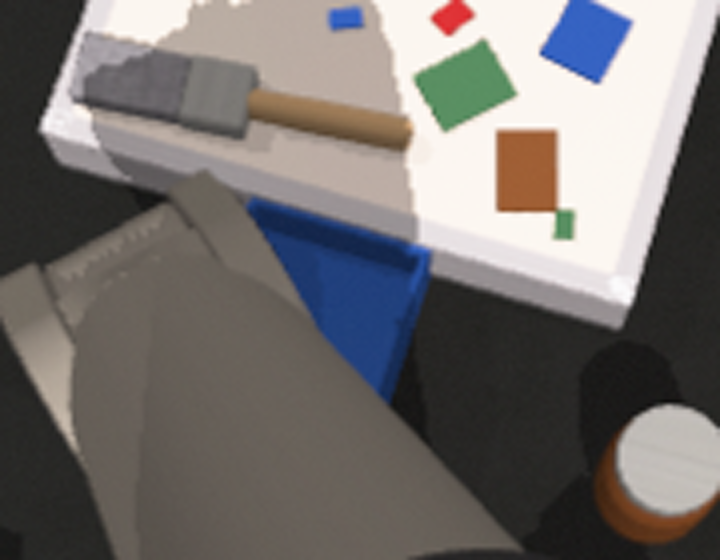

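View pics/side9c.png

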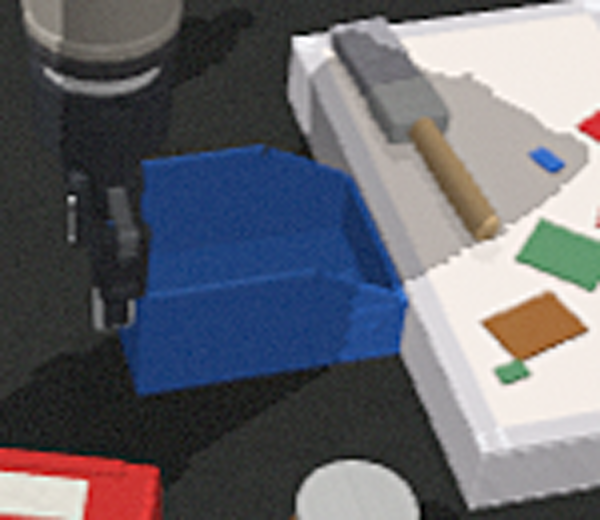

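Both crops show the lip meeting the box face, and the force is starting to rise (2.5 N). A little more to seat both corners.

```bash
python3 -m handwheel '[[[0.001,-0.0003,0,0,0,0,0.06],[0,0,0,0,0,0,0.06],[0,0,0,0,0,0,0.06]]]' | sed -n '2,4p'; python3 -m handwheel '[[[0.001,-0.0003,0,0,0,0,0.06],[0,0,0,0,0,0,0.06],[0,0,0,0,0,0,0.06]]]'| sed -n '2,4p'
```

```text
tcp_pos: [0.5436, 0.1258, 0.1108]
orientation: [3.108, -0.451, -0.003]
contact_force: [-5.0, 0.5, 3.2]
tcp_pos: [0.5437, 0.1258, 0.1107]
orientation: [3.108, -0.45, -0.006]
contact_force: [-9.0, 3.1, 5.8]
```

Seated: motion stalled at 9 N. Backing straight off, then up.

```bash
python3 -m handwheel '[[[-0.003,0.0009,0,0,0,0,0.06],[-0.005,0.0015,0,0,0,0,0.06],[-0.012,0.0035,0,0,0,0,0.06],[-0.015,0.0044,0,0,0,0,0.06],[-0.015,0.0044,0,0,0,0,0.06],[0,0,0.03,0,0,0,0.06],[0,0,0.035,0,0,0,0.06],[0,0,0.035,0,0,0,0.06],[0,0,0.035,0,0,0,0.06],[0,0,0.035,0,0,0,0.06]]]'; python3 -m handwheel '[[[0,-0.035,0.01,0,0,0,0.06],[0.005,-0.037,0,0,0,0,0.06],[0.005,-0.037,0,0,0,0,0.06],[0.005,-0.037,0,0,0,0,0.06],[0.005,-0.037,0,0,0,0,0.06],[0.005,-0.037,0,0,0,0,0.06],[0,-0.037,0,0,0,0,0.06],[0,-0.037,0,0,0,0,0.06],[0,0,0,0,0,0,0.06]]]'; python3 meas.py 10; python3 - <<'E'
from h import *
for n,(a,b,c,e) in {'top':(80,220,220,400),'side':(140,270,290,440)}.items():
    im=cv2.imread(f'pics/{n}10.png'); cv2.imwrite(f'pics/{n}10c.png',cv2.resize(im[a:b,c:e],None,fx=4,fy=4,interpolation=cv2.INTER_CUBIC))
E
```

```text
clock: 11.1
tcp_pos: [0.4958, 0.1397, 0.2829]
orientation: [-3.108, 0.452, -0.002]
contact_force: [0.4, 0.2, -0.2]
grip_width: 0.0602
clock: 11.85
tcp_pos: [0.5197, -0.1633, 0.291]
orientation: [3.102, -0.469, 0.002]
contact_force: [-0.2, -1.3, -0.1]
grip_width: 0.06
top 3769 zmax 0.084
(0.005, 0.1) 1987 [0.633  0.1065] [0.1218 0.1615] 73.4 [[0.5379999876022339, 0.07100000232458115], [0.6930000185966492, 0.02500000037252903], [0.7279999852180481, 0.1420000046491623], [0.5730000138282776, 0.18799999356269836]]
(0.01, 0.04) 500 [0.6325 0.1048] [0.118  0.1617] 73.5 [[0.5379999876022339, 0.07100000232458115], [0.6930000185966492, 0.02500000037252903], [0.7269999980926514, 0.1379999965429306], [0.5720000267028809, 0.18400000035762787]]
(0.04, 0.05) 229 [0.6312 0.101 ] [0.1105 0.1613] 73.9 [[0.5379999876022339, 0.07000000029802322], [0.6930000185966492, 0.02500000037252903], [0.7239999771118164, 0.13199999928474426], [0.5690000057220459, 0.17599999904632568]]
(0.072, 0.09) 340 [0.6098 0.1079] [0.1111 0.1162] 73.4 [[0.5379999876022339, 0.07100000232458115], [0.6499999761581421, 0.0379999987
[... 747 characters left out ...]
9999928474426, 0.17800000309944153]]
(0.04, 0.05) 329 [0.6209 0.1043] [0.1126 0.1396] 73.3 [[0.5379999876022339, 0.07000000029802322], [0.671999990940094, 0.029999999329447746], [0.7039999961853027, 0.1379999965429306], [0.5699999928474426, 0.17800000309944153]]
(0.072, 0.09) 456 [0.6097 0.1089] [0.1145 0.1154] 73.2 [[0.5379999876022339, 0.07100000232458115], [0.6489999890327454, 0.03700000047683716], [0.6819999814033508, 0.1469999998807907], [0.5709999799728394, 0.18000000715255737]]
LB [0.8161 0.0529] [0.3657 0.2217] 74.3 [[0.6597999930381775, -0.09300000220537186], [0.873199999332428, -0.15309999883174896], [0.9722999930381775, 0.1988999992609024], [0.758899986743927, 0.2590000033378601]]
```

View pics/top10c.png

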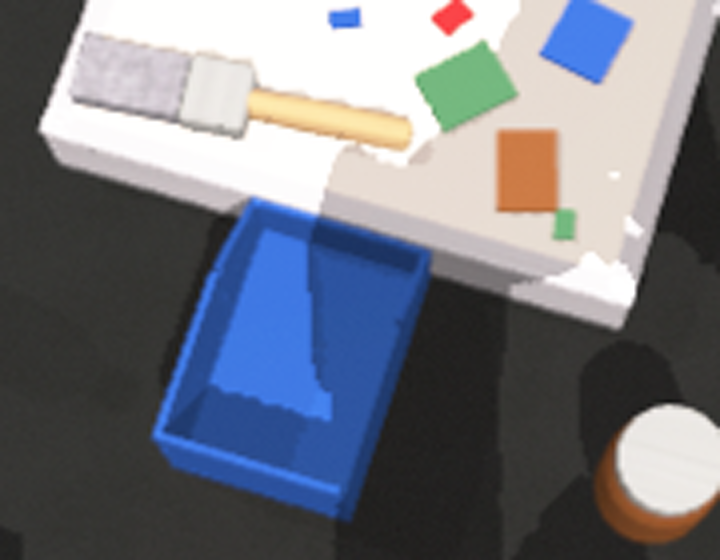

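View pics/side10c.png

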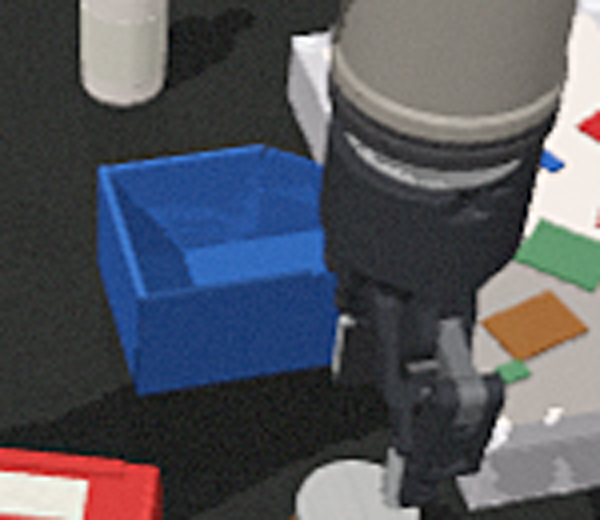

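View pics/side10.png

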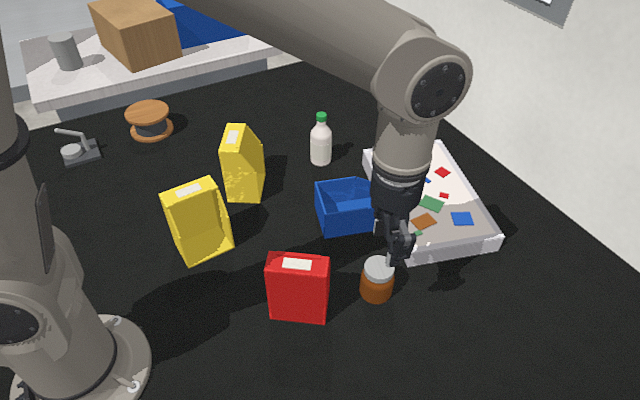

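The arm stands above the jar, so I'll move it farther away, then take a last clear look before handing in.

```bash
python3 -m handwheel '[[[-0.005,-0.035,0,0,0,0,0.06],[-0.005,-0.035,0,0,0,0,0.06],[-0.005,-0.035,0,0,0,0,0.06],[-0.005,-0.035,0,0,0,0,0.06],[-0.005,-0.035,0,0,0,0,0.06],[-0.005,-0.035,0,0,0,0,0.06],[0,0,0,0,0,0,0.06],[0,0,0,0,0,0,0.06]]]'; python3 meas.py 11 | grep -v '0.1)'; python3 - <<'E'
from h import *
im=cv2.imread('pics/side11.png'); cv2.imwrite('pics/side11c.png',cv2.resize(im[140:270,290:440],None,fx=4,fy=4,interpolation=cv2.INTER_CUBIC))
E
```

```text
clock: 12.62
tcp_pos: [0.4905, -0.3651, 0.2907]
orientation: [3.108, -0.456, 0.0]
contact_force: [0.4, 1.7, 0.1]
grip_width: 0.0598
top 3754 zmax 0.084
(0.01, 0.04) 490 [0.6324 0.1047] [0.1178 0.1613] 73.5 [[0.5379999876022339, 0.07100000232458115], [0.6930000185966492, 0.02500000037252903], [0.7260000109672546, 0.1379999965429306], [0.5720000267028809, 0.18400000035762787]]
(0.04, 0.05) 243 [0.6313 0.1004] [0.1089 0.1614] 73.7 [[0.5389999747276306, 0.07100000232458115], [0.6940000057220459, 0.026000000536441803], [0.7239999771118164, 0.12999999523162842], [0.5690000057220459, 0.17499999701976776]]
(0.072, 0.09) 344 [0.6089 0.108 ] [0.1105 0.1145] 73.6 [[0.5379999876022339, 0.07100000232458115], [0.6480000019073486, 0.039000000804662704], [0.6790000200271606, 0.14499999582767487], [0.5699999928474426, 0.1770000010728836]]
LB [0.815  0.0535] [0.3608 0.2234] 73.7 [[0.6571999788284302, -0.08829999715089798], [0.8715999722480774, -0.1509999930858612], [0.9728999733924866, 0.19519999623298645], [0.7584999799728394, 0.257999986410141]]
side 3849 zmax 0.085
(0.01, 0.04) 1227 [0.6309 0.1012]
[... 160 characters left out ...]
999928474426, 0.17900000512599945]]
(0.04, 0.05) 491 [0.6317 0.1018] [0.1138 0.1627] 74.1 [[0.5379999876022339, 0.0689999982714653], [0.6940000057220459, 0.02500000037252903], [0.7260000109672546, 0.1340000033378601], [0.5690000057220459, 0.17900000512599945]]
(0.072, 0.09) 449 [0.6102 0.1084] [0.1141 0.1185] 74.6 [[0.5379999876022339, 0.0689999982714653], [0.6520000100135803, 0.03799999877810478], [0.6819999814033508, 0.14800000190734863], [0.5680000185966492, 0.17900000512599945]]
LB [0.7744 0.0486] [0.336  0.1678] 77.7 [[0.6565999984741211, -0.09769999980926514], [0.8205999732017517, -0.13349999487400055], [0.8921999931335449, 0.1949000060558319], [0.7282999753952026, 0.2305999994277954]]
```

View pics/side11c.png

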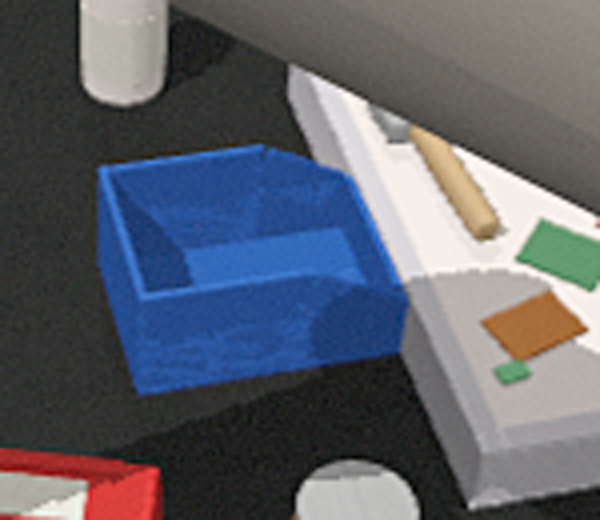

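View pics/top11.png

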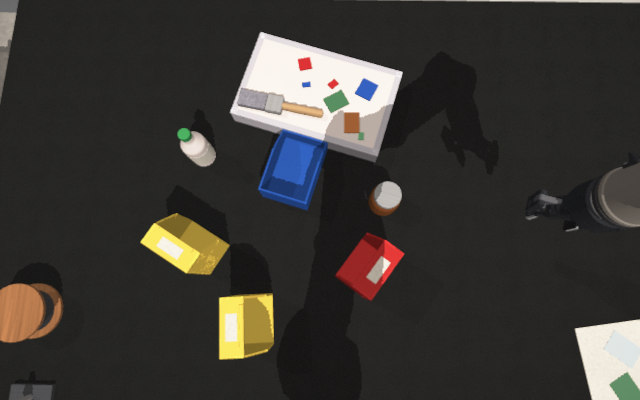

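The bin stands on its base with its lip flush along the box face. The jar, bottle, brush and look-alikes haven't moved, and the arm is clear.

```bash
python3 -c "
from bench import r
print(r.hand_in())"
```

```text
the job is handed in; nothing more can be done
None
```

The blue bin is righted and its front lip is flush against the near long side of the light box. I handed the job in at about 12.7 s on the robot's clock.

- **Tipping:** I pushed the top of the lip over with closed fingers, and the bin dropped onto its base with its mouth up. The measured rim height is about 84 mm.
- **Pushing:** With the fingers 60 mm apart, I pushed on the outside of the back wall, square to the light box. I stopped when the bin stalled against it at about 11 N.
- **Last checks:** The top camera puts the bin and the box face parallel to within about 0.2°. The lip corners fall on the box face to within about 2 mm, which is the accuracy of the calibration. In the pictures the jar, bottle, brush and look-alike bins had not moved, and the arm was well clear.
- **Disagreement:** In the last side view the arm hid part of the light box, so that camera's fit of the box (77.7° against 73.7° from the top) was discarded. Its fit of the bin agreed with the top camera to about 0.5° on the lower bands, and to 1° at the rim.

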